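# Refit the compartment cover plate of a control unit

### The job

Refit the loose cover plate (the one with an upright grip rib) on the control unit: tuck the edge farthest from the rib under the unit's grey flap without lifting the flap, and lower the plate into its recess. Push it fully home, flat on its seat against the sprung pad beneath, and finish while still holding it pressed there: do not let go. Leave the other things on the mat where they are.

Things in the scene. Friction and masses are not known exactly. Their poses are not given: they have to be found in the camera images.
- unit: Grey sheet-metal control unit, fixed, 235 x 180 mm (x, y). Origin at its underside, 105 mm from the near end, on the centre line; x points from the open near part to the closed far part, z up. Near part: open compartment (circuit board, sprung pad inside) ringed by a level seat 45 mm above the origin. Far part from x = 85 to 130 mm: closed block 80 mm high.
- recess (a point): Centre of the plate's recess, at seat height (unit x = -30, y = 0, z = 45 mm); axes as the unit. The plate's origin is here when home. Recess 120 x 150 mm (x, y): 5 mm play all round the plate. A rim 3 mm high rings its near end and sides, to be cleared on the way in; its far end (unit x = +30 mm) is a wall beneath the flap.
- flap (a joint): Hinged grey plastic flap, 80 x 176 x 3 mm, 80 g, lying level over the recess's far end. Hinge at its far side (unit x = 82 mm, 58 mm up); free near edge at unit x = 0. Its underside is 12 mm above the seat and laps 25 mm over the plate when that is home. Radians: 0 = shut, grows as lifted; loose, held by its weight only; 0.08 (edge up 6.5 mm) counts as lifted.
- flap_edge (a point): Middle of the flap's free near edge, at its underside. Axes as the flap (as the unit when shut).
- pad (a joint): Black sprung pad in the compartment, 30 x 70 mm, centred at unit x = -45, y = 0 mm, beneath the plate's rib when the plate is home. Metres, grows as it is pushed down: at 0 its top is 3 mm above the seat, at 0.003 level with it. It takes 4.5 N to start and 9 N to be level, so the plate's own weight does not push it home.
- plate: Flat bare aluminium cover plate, 110 x 140 x 4 mm (x, y, z), about 0.2 kg, lying on the mat. Origin: centre of its underside. An upright black rib on it, 40 mm long (x), 12 mm thick (y), is centred at x = -15 mm, top 38 mm above the origin. The +x edge, farthest from the rib, goes under the flap; home, its axes match the unit's.
- plate_tuck (a point): Middle of the plate's +x edge, at its underside; the edge to be tucked. Axes as the plate.
- plate_rib (a point): Middle of the top of the rib. Axes as the plate.
- spool: Bystander: metal spool, 60 mm across, 50 mm high, standing upright; origin at the underside centre.
- stand: Bystander: wooden block 50 x 80 x 30 mm with an upright circuit board in it, 90 mm high in all; origin at the underside centre.
- driver: Bystander: screwdriver lying on the mat, about 200 mm long along its x; origin at its underside.
- bin: Bystander: open yellow parts bin, 140 x 100 x 60 mm; origin at the underside centre.
Mind the look-alikes: they are no part of the job. Of the things shaped like the plate, the aluminium one is meant.

How it is judged (in metres and radians):
On the way:
1. the plate's edge is tucked at least 10 mm under the flap (x of plate_tuck in the frame of unit between 0.01 and 0.035 m and y of plate_tuck in the frame of unit between -0.02 and 0.02 m and z of plate_tuck in the frame of unit between 0.04 and 0.0555 m), for 0.2 s.
At the end, for the whole second after the job is handed in: Plate in its recess, edge 15 mm or more under the shut flap (below 0.03 rad), underside within 1.5 mm of the seat, flat to 0.03 rad, pad pushed down 1.8 mm or more, over 7 N between plate and unit, and the robot still pressing it (over 3 N), at rest (x of plate in the frame of unit between -0.038 and -0.022 m and y of plate in the frame of unit between -0.008 and 0.008 m and z of plate in the frame of unit between 0.042 and 0.0465 m and angle between the z axis of plate and the z axis of unit, either way round below 0.03 rad and angle between the x axis of plate and the x axis of unit, either way round below 0.12 rad and x of plate_tuck in the frame of unit above 0.015 m and value of joint pad above 0.0018 m and value of joint flap below 0.03 rad and contact force between plate and unit above 7 N and contact force between the fingers and plate above 3 N and linear speed of plate below 0.02 m/s); the arm keeps its last pose, push and grip.
It fails at once if the flap is lifted (0.08 rad, 6.5 mm at its edge) (value of joint flap above 0.08 rad).
It fails at once if a bystander is shifted by more than 20 mm (distance of any of spool, stand, driver, bin from where it was at the start of the episode above 0.02 m).
It fails at once if a bystander is tipped (angle between any of spool, stand, bin's own z axis and vertical above 0.4 rad).
It also fails if it takes over 45 s, if anything falls off the work surface, if the arm or the gripper's body presses on something with over 40 N, if the wrist force passes 120 N, or if a joint passes its speed limit or range.

### The arm

A 6-joint arm with a two-finger parallel gripper is mounted at the origin on the work surface. World frame = base frame: x ahead of the robot, y to its left, z up, the work surface at z = 0. Lengths are in mm, angles in rad, forces in N, time in s.
With the tool pointing down it reaches from about 400 to 925 mm from the base axis. Payload 12.5 kg.
Tool frame: the origin (TCP) lies at the very end of the fingers, on their centre line; the grasp point (between the pads) lies 19 mm behind it; z points along the fingers, y is the line along which they close (so a half turn about z gives the same grasp; the last joint's range is limited). The gripper opens to 95 mm and grips with 3 to 60 N. Pads are 20 mm wide; open, the fingers measure 119 mm over their backs; the gripper's body (75 mm by 180 mm) begins 59 mm behind the grasp point.
Start: joints at [-1.447, 0.491, 1.559, -0, 1.092, -0.106], TCP at [142.386, -608.583, 214.661] pointing down, gripper open.
Joint ranges: [-3.1, 3.1], [-0.84, 2.19], [0.05, 2.79], [-1.13, 4.28], [0.06, 2.93], [-2.69, 2.69]. Speed limits (rad/s): [2.22, 2.22, 2.79, 3.14, 3.14, 3.14].

### API

Orientations are given as [roll, pitch, yaw] about the fixed x, y, z axes, in that order (R = Rz(yaw) Ry(pitch) Rx(roll)).
In Python, from cell import * gives the robot as it stands.
- The arm moves only by the tool jog_arm, never from a script. Its argument "targets" is a list of rows, each an object with "turn": the turn, a rotation vector about the world's x, y, z in degrees, a list of three; "slide": the shift along the world's x, y, z in mm, a list of three; "claw": the opening in per cent of the stroke, from 0 (shut) to 100 (fully open). In form: [{"turn": [wx, wy, wz], "slide": [x, y, z], "claw": claw}, ...]. A call has 1 to 5 rows; each row shifts and turns the commanded pose from where the row before left it; what a row does not reach is not made up. A row lasts 1/8 s, in which the tool goes at most 62.5 mm and 10.7 degrees, less where a joint would pass 70% of its speed; a pose out of reach is approached as far as the arm can. A call with a gripper value outside its range is refused whole. The fingers move at their own pace and stop on an object; the grip force is fixed at half the most. Time passes only in rows, so rows that do not move let the fingers close. It gives the time, the measured TCP pose, the force, the opening and the grip force at its end, in the units of the state.
- state(): the state, without advancing time (a new reading comes with each control period).
- read_camera(name): name is "scene" or "side" or "wrist"; returns a dict with "frame" (400x640x3 uint8, blue, green, red), "mtx" (3x3 intrinsics, pixels), "R" (3x3) and "t" (3): a world point X has camera coordinates R X + t. Camera axes: x right, y down, z forward; pixel columns grow to the right and rows downward; lengths in mm; the calibration is good to about 2 mm. A picture is of the moment at which its call begins. There is no depth.
- job_done(): hands the job in; it is judged then, once.
Trained networks look in the newest picture that a camera, given by its name, has taken for a name from the list of things; names that differ only in an ending like _2 or _b are one class to them, and where a whole thing is asked for, a point or a joint stands for the part that bears it (a point fixed in the world has none). Each returns a list of dicts, best first, with "conf" (0 to 1); they miss things now and then, are a little off and sometimes report something else, mostly with a low value. They report only what shows in the picture. A call takes as long as a camera call. They do not tell look-alikes from the thing itself.
- look_for(query, camera): "xy" ([column, row] in pixels, amid what is visible of it).
The state is a dict: "t": time; "joints": joint angles; "qvel": joint speeds; "tau": joint torques, N m; "eef_pos": TCP position; "tcp_rot": TCP orientation; "ft_force": force on the tool from outside, world axes, zero at the start; "moment": the same for the moment, N m; "opening": opening from 0.0 (shut) to 1.0 (fully open); "grip_force": force on a finger pad.
Only numpy, scipy, OpenCV 4.12 (cv2) and the standard library are available. Lean on these libraries where they do the work, as an engineer would, in place of code of your own. Each camera call takes 0.05 s, during which the arm holds its last target. There are 200 camera calls.

## Working session

There is one attempt and no reset: what is moved stays moved. The work goes in short steps, Python scripts to look and compute and a tool call to move; the robot and the scene stay as the last step left them, time stands still between calls to the robot, and variables do not carry over. Pictures are saved under pics/ and viewed, at most 10 in all, crops included, and the job is handed in when it is done.

Besides the shell and the picture viewer there is one more tool, called after ">>>" as a command line: name --argument value ..., lists and objects as JSON in quotes. jog_arm: Moves the arm, as the interface text tells. Its arguments: {"type":"object","properties":{"targets":{"type":"array","items":{"type":"object","properties":{"turn":{"type":"array","items":{"type":"number"}},"slide":{"type":"array","items":{"type":"number"}},"claw":{"type":"number"}}}}},"required":["targets"]}

```bash
mkdir -p pics
cat > h.py <<'E'
from cell import *
import numpy as np, cv2
def ray(c,uv):
    d=np.linalg.inv(c["mtx"])@np.array([uv[0],uv[1],1.0]); R=np.array(c["R"]); o=-R.T@np.array(c["t"]); return o,R.T@d
def onz(c,uv,z):
    o,d=ray(c,uv); return o+d*(z-o[2])/d[2]
def proj(c,X):
    p=np.array(c["mtx"])@(np.array(c["R"])@np.array(X,float)+np.array(c["t"])); return p[:2]/p[2]
E
python3 - <<'E'
from h import *
for n in ["scene","side"]:
    c=read_camera(n); cv2.imwrite(f"pics/{n}0.png",c["frame"]); print(n,-np.array(c["R"]).T@np.array(c["t"]))
    for q in ["plate","plate_rib","unit","flap"]:
        for r in look_for(q,n)[:3]: print(q,np.round(r["xy"]),round(r["conf"],2),np.round(onz(c,r["xy"],0)))
E
```

```text
scene [1286.74831732 -582.18399625  906.07468256]
plate [346. 197.] 0.81 [549. 116.   0.]
plate [278. 312.] 0.66 [ 772. -308.    0.]
plate [403. 227.] 0.58 [765. 163.   0.]
plate_rib [349. 201.] 0.88 [571. 109.   0.]
plate_rib [279. 310.] 0.84 [ 770. -304.    0.]
plate_rib [401. 230.] 0.59 [771. 148.   0.]
unit [273. 226.] 0.71 [ 510. -151.    0.]
flap [276. 220.] 0.97 [ 494. -128.    0.]
side [ 85.90543429 651.67698649 943.76803389]
plate [331. 143.] 0.94 [ 765. -312.    0.]
plate [297. 255.] 0.65 [571. 108.   0.]
plate [230. 228.] 0.6 [776. 144.   0.]
plate_rib [295. 256.] 0.93 [575. 112.   0.]
plate_rib [329. 145.] 0.73 [ 764. -301.    0.]
plate_rib [227. 226.] 0.68 [786. 143.   0.]
unit [367. 194.] 0.74 [ 546. -184.    0.]
flap [362. 184.] 0.77 [ 581. -210.    0.]
```

View pics/scene0.png

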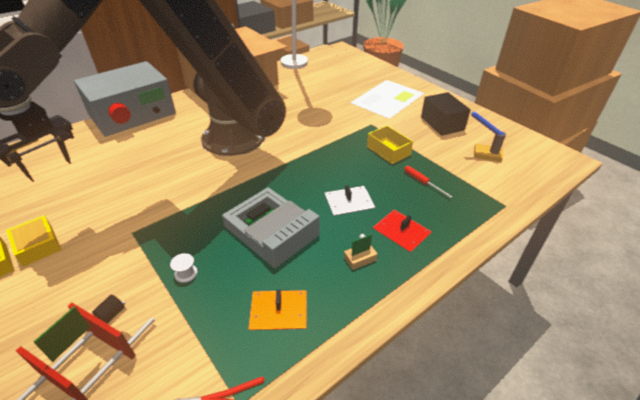

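View pics/side0.png

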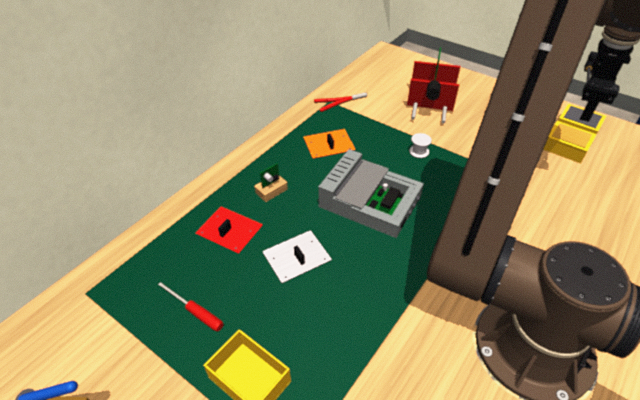

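Plate candidates in the scene view: the pale, bare-looking one at (349,200), the orange one at (278,310) and the red one at (403,229). In the side view they are at (297,256), (329,144) and (229,229). The description says bare aluminium, so I choose the pale one. The unit is at (271,226) and (371,190). I'll check the choice in one close crop.

Run:
```python
import cv2,numpy as np
from scipy import ndimage
s=cv2.imread("pics/scene0.png"); d=cv2.imread("pics/side0.png")
a=cv2.resize(s[180:275,215:385],None,fx=4,fy=4,interpolation=cv2.INTER_CUBIC)[:300]
a=cv2.resize(s[182:270,215:380],(600,320),interpolation=cv2.INTER_CUBIC)
b=cv2.resize(d[145:285,255:430],(350,280),interpolation=cv2.INTER_CUBIC)
A=cv2.resize(s[182:272,215:385],(800,424),interpolation=cv2.INTER_CUBIC)
cv2.imwrite("pics/cropA.png",A)
B=cv2.resize(d[145:285,255:430],(750,600),interpolation=cv2.INTER_CUBIC)
cv2.imwrite("pics/cropB.png",B)
```

```text
(no output)
```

View pics/cropA.png

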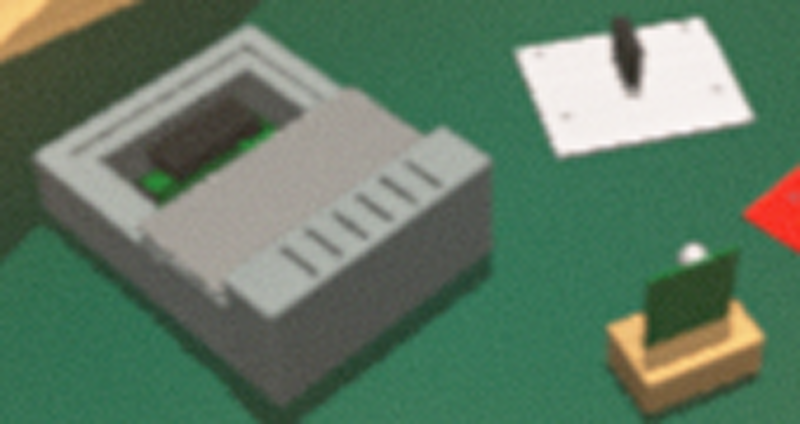

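View pics/cropB.png

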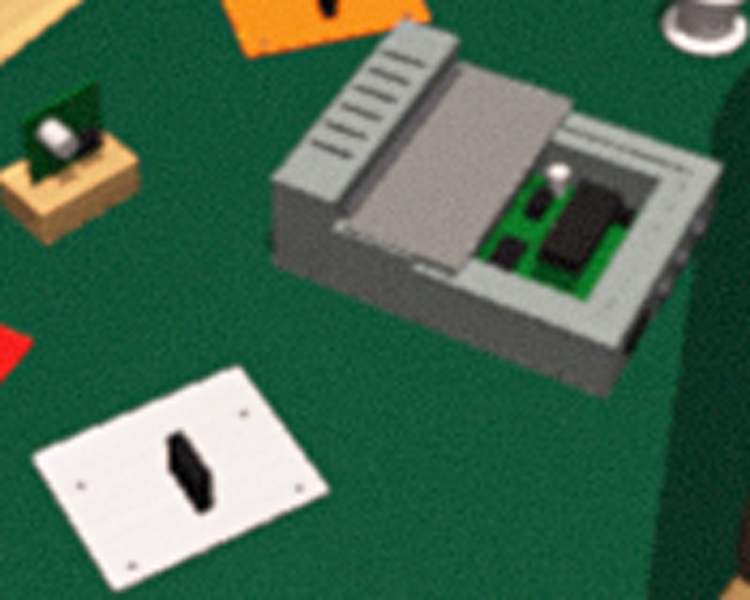

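The crops show the bare pale metal plate with a black rib. Crop A corners are about (517,48), (702,17), (755,120), (557,157), and crop B matches. The unit has the flap shut and the open compartment toward the upper left. Next I fit both poses from the corners in the two views.

Run:
```python
from h import *
from scipy.optimize import least_squares
C=[read_camera("scene"),read_camera("side")]
fA=lambda p:(215+p[0]/4.706,182+p[1]/4.711); fB=lambda p:(255+p[0]/4.286,145+p[1]/4.286)
def world(q,L):
    c,s=np.cos(q[2]),np.sin(q[2]); L=np.array(L,float); return np.c_[q[0]+c*L[:,0]-s*L[:,1],q[1]+s*L[:,0]+c*L[:,1],L[:,2]]
def fit(L,A,B,x0):
    A=[fA(p) for p in A];B=[fB(p) for p in B]
    def r(q):
        W=world(q,L); return np.concatenate([proj(C[k],w)-p for k,P in ((0,A),(1,B)) for w,p in zip(W,P)])
    s=least_squares(r,x0,loss="soft_l1"); return s.x,np.sqrt(np.mean(r(s.x)**2))
U=[(-105,90,48),(85,90,80),(130,90,80),(130,-90,80),(85,-90,80),(-105,-90,48)]
for y in (0,-1,1.5,3): 
    q,e=fit(U,[(248,27),(445,128),(492,160),(270,318),(230,275),(37,158)],[(612,348),(333,200),(273,180),(405,22),(460,42),(720,165)],[520,-150,y]); print("unit",q,e)
P=[(-55,-70,4),(55,-70,4),(55,70,4),(-55,70,4)]
A=[(517,48),(702,17),(755,120),(557,157)];B=[(328,490),(117,590),(33,458),(240,366)]
A=A[::-1];B=B[::-1]
for k in range(4):
    q,e=fit(P,np.roll(A,k,0),np.roll(B,k,0),[570,110,0.0+k*1.57]); 
    if e<3:
        print("plate",q,e)
        for X in [(5,0,38),(-35,0,38),(-15,0,21)]: 
            w=world(q,[X])[0];a=proj(C[0],w);b=proj(C[1],w);print(X,np.round((a-[215,182])*4.706),np.round((b-[255,145])*4.286))
for q in ("spool","stand","driver","bin"):
    for n,c in zip(("scene","side"),C):
        r=look_for(q,n); print(q,n,[np.round(onz(c,i["xy"],20)[:2]) for i in r[:1]])
```

```text
unit [ 5.11621868e+02 -1.64859880e+02  1.26999151e-01] 0.7762075241663844
unit [ 5.11621868e+02 -1.64859879e+02  1.26999140e-01] 0.776207538857701
unit [ 511.62186846 -164.85988002 -546.51012256] 0.7762075106968089
unit [ 511.62186833 -164.85987933   -6.15618616] 0.7762075322527895
plate [ 569.73355353  111.58226138 -144.92784193] 0.39103896063508325
(5, 0, 38) [636.  51.] [172. 432.]
(-35, 0, 38) [619.  15.] [205. 479.]
(-15, 0, 21) [626.  51.] [190. 473.]
plate [ 569.73355356  111.58226133 -141.78624928] 0.3910389605835394
(5, 0, 38) [631.  42.] [180. 443.]
(-35, 0, 38) [649.  80.] [149. 397.]
(-15, 0, 21) [639.  79.] [166. 438.]
spool scene [array([ 502., -436.])]
spool side [array([ 522., -450.])]
stand scene [array([779., -22.])]
stand side [array([788., -45.])]
driver scene [array([635., 379.])]
driver side [array([626., 374.])]
bin scene [array([438., 454.])]
bin side [array([461., 414.])]
```

Run:
```python
from h import *
from scipy.spatial.transform import Rotation as Ro
s=state(); print(s["t"],s["eef_pos"],s["tcp_rot"],s["ft_force"])
R=Ro.from_euler("xyz",s["tcp_rot"]).as_matrix(); print(np.round(R,3))
for y in(-.415,.127): print("turn deg to align y with yaw",y, [(np.degrees(y+np.pi/2-np.arctan2(R[1,1],R[0,1]))+90+k)%180-90 for k in (0,)])
print(s["joints"])
```

```text
1.0 [ 142.40322336 -608.57182942  214.66968933] [3.14149883e+00 1.88236575e-05 2.29857404e-01] [ 0.57287682  1.72636623 -0.60626838]
[[ 0.974  0.228  0.   ]
 [ 0.228 -0.974 -0.   ]
 [-0.     0.    -1.   ]]
turn deg to align y with yaw -0.415 [np.float64(-36.94760774170345)]
turn deg to align y with yaw 0.127 [np.float64(-5.893295245612819)]
[-1.44656695e+00  4.90881400e-01  1.55890816e+00 -9.94677318e-06
  1.09170781e+00 -1.05623447e-01]
```

>>> jog_arm --targets '[{"slide": [50,36,0],"turn": [0,0,0],"claw": 100},{"slide": [50,36,0],"turn": [0,0,0],"claw": 100},{"slide": [50,36,0],"turn": [0,0,0],"claw": 100},{"slide": [50,36,0],"turn": [0,0,0],"claw": 100},{"slide": [50,36,0],"turn": [0,0,0],"claw": 100}]'

```text
t: 1.62
eef_pos: [393.9, -427.3, 214.8]
tcp_rot: [3.141, -0.0, 0.23]
ft_force: [0.3, -0.8, -0.5]
opening: 1.0
grip_force: 0.0
```

>>> jog_arm --targets '[{"slide": [16,54,0],"turn": [0,0,-4],"claw": 100},{"slide": [16,54,0],"turn": [0,0,-4],"claw": 100},{"slide": [16,54,0],"turn": [0,0,-4],"claw": 100},{"slide": [16,54,0],"turn": [0,0,-4],"claw": 100},{"slide": [16,54,0],"turn": [0,0,-4],"claw": 100}]'

```text
t: 2.25
eef_pos: [472.7, -156.9, 214.9]
tcp_rot: [3.141, -0.001, -0.122]
ft_force: [1.0, -0.4, -0.3]
opening: 0.997
grip_force: 0.0
```

>>> jog_arm --targets '[{"slide": [16,55,0],"turn": [0,0,-4],"claw": 100},{"slide": [16,55,0],"turn": [0,0,-4],"claw": 100},{"slide": [16,55,0],"turn": [0,0,-4],"claw": 100},{"slide": [16,55,0],"turn": [0,0,-4],"claw": 100},{"slide": [18,55,0],"turn": [0,0,-1],"claw": 60}]'

```text
t: 2.88
eef_pos: [554.7, 118.4, 214.9]
tcp_rot: [-3.142, -0.0, -0.417]
ft_force: [0.9, -1.1, -0.7]
opening: 0.939
grip_force: 0.0
```

Run:
```python
from h import *
c=read_camera("wrist"); cv2.imwrite("pics/w1.png",c["frame"])
s=state(); print(s["t"],s["eef_pos"],s["tcp_rot"],s["joints"])
q=(569.7,111.6,-.415);k,n=np.cos(q[2]),np.sin(q[2])
for X in [(-55,-70,4),(55,-70,4),(55,70,4),(-55,70,4),(5,0,38),(-35,0,38)]:
    w=(q[0]+k*X[0]-n*X[1],q[1]+n*X[0]+k*X[1],X[2]); print(X,np.round(proj(c,w)))
```

```text
2.925 [556.13442878 123.48269039 214.78447524] [-3.13943378e+00 -7.66781294e-04 -4.15245585e-01] [1.01834480e-01 4.11438267e-01 1.69815575e+00 1.74658776e-03
 1.03026554e+00 2.08697808e+00]
(-55, -70, 4) [383. 209.]
(55, -70, 4) [388. 109.]
(55, 70, 4) [254. 109.]
(-55, 70, 4) [260. 210.]
(5, 0, 38) [321. 162.]
(-35, 0, 38) [321. 201.]
```

View pics/w1.png

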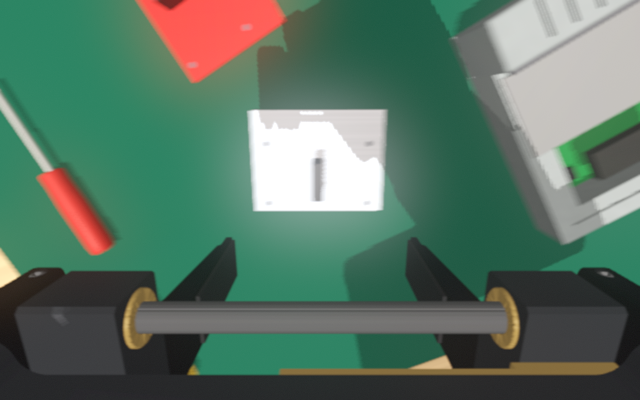

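The wrist view shows the plate at (248,110)–(383,210) with the rib at (318,175), within 3 px of my prediction. I'm descending to grip.

>>> jog_arm --targets '[{"slide": [1,1,-50],"turn": [0,0,0],"claw": 60},{"slide": [0,0,-50],"turn": [0,0,0],"claw": 60},{"slide": [0,0,-50],"turn": [0,0,0],"claw": 60},{"slide": [0,0,-40],"turn": [0,0,0],"claw": 60},{"slide": [0,0,-12],"turn": [0,0,0],"claw": 60}]'

```text
t: 3.55
eef_pos: [554.5, 117.3, 10.7]
tcp_rot: [3.14, 0.003, -0.416]
ft_force: [1.2, -0.4, 0.2]
opening: 0.602
grip_force: 0.0
```

>>> jog_arm --targets '[{"slide": [0,0,0],"turn": [0,0,0],"claw": 60},{"slide": [0,0,-3],"turn": [0,0,0],"claw": 20},{"slide": [0,0,0],"turn": [0,0,0],"claw": 0},{"slide": [0,0,0],"turn": [0,0,0],"claw": 0},{"slide": [0,0,0],"turn": [0,0,0],"claw": 0}]'

```text
t: 4.18
eef_pos: [555.5, 117.4, 10.1]
tcp_rot: [-3.141, -0.001, -0.416]
ft_force: [0.2, -0.2, 0.2]
opening: 0.232
grip_force: 0.0
```

>>> jog_arm --targets '[{"slide": [0,0,0],"turn": [0,0,0],"claw": 0},{"slide": [0,0,0],"turn": [0,0,0],"claw": 0},{"slide": [0,0,0],"turn": [0,0,0],"claw": 0}]'

```text
t: 4.55
eef_pos: [555.5, 117.5, 9.8]
tcp_rot: [-3.142, -0.0, -0.416]
ft_force: [-0.8, 0.7, 2.8]
opening: 0.126
grip_force: 30.0
```

>>> jog_arm --targets '[{"slide": [0,0,20],"turn": [0,0,0],"claw": 0},{"slide": [0,0,40],"turn": [0,0,0],"claw": 0},{"slide": [0,0,40],"turn": [0,0,0],"claw": 0},{"slide": [0,0,20],"turn": [0,0,0],"claw": 0},{"slide": [-13,-28,0],"turn": [0,0,3],"claw": 0}]'

```text
t: 5.18
eef_pos: [543.1, 90.1, 130.9]
tcp_rot: [-3.14, -0.003, -0.361]
ft_force: [-0.7, -1.2, -2.1]
opening: 0.124
grip_force: 30.0
```

>>> jog_arm --targets '[{"slide": [-20,-44,0],"turn": [0,0,5],"claw": 0},{"slide": [-20,-44,0],"turn": [0,0,5],"claw": 0},{"slide": [-20,-44,0],"turn": [0,0,5],"claw": 0},{"slide": [-20,-44,0],"turn": [0,0,5],"claw": 0},{"slide": [-20,-44,0],"turn": [0,0,5],"claw": 0}]'

```text
t: 5.8
eef_pos: [441.4, -131.8, 129.5]
tcp_rot: [-3.141, 0.0, 0.076]
ft_force: [1.1, -1.1, -1.2]
opening: 0.124
grip_force: 30.0
```

>>> jog_arm --targets '[{"slide": [-20,-45,0],"turn": [0,0,3],"claw": 0},{"slide": [0,0,0],"turn": [0,0,0],"claw": 0},{"slide": [0,0,0],"turn": [0,0,0],"claw": 0}]'

```text
t: 6.18
eef_pos: [422.3, -175.3, 129.5]
tcp_rot: [-3.141, 0.0, 0.124]
ft_force: [0.8, -0.2, -1.0]
opening: 0.126
grip_force: 30.0
```

Run:
```python
from h import *
s=state(); print(s["t"],s["eef_pos"],s["tcp_rot"],s["ft_force"],s["opening"])
w=read_camera("wrist");c=read_camera("side");d=read_camera("scene")
cv2.imwrite("pics/w2.png",w["frame"]);cv2.imwrite("pics/s2.png",c["frame"]);cv2.imwrite("pics/d2.png",d["frame"])
A=cv2.resize(w["frame"][0:330,120:560],(600,450))
# unit features predicted in wrist
q=(511.6,-164.9,.127);k,n=np.cos(q[2]),np.sin(q[2])
for X in [(0,88,60),(0,-88,60),(85,90,80),(85,-90,80),(130,90,80),(130,-90,80),(-105,90,48),(-105,-90,48)]:
    W=(q[0]+k*X[0]-n*X[1],q[1]+n*X[0]+k*X[1],X[2]); print(X,np.round(proj(w,W)))
p=s["eef_pos"];y=s["tcp_rot"][2];k,n=np.cos(y),np.sin(y)
for X in [(70,70,-6),(70,-70,-6),(-40,70,-6),(-40,-70,-6)]:
    W=(p[0]+k*X[0]-n*X[1],p[1]+n*X[0]+k*X[1],p[2]+X[2]); print("plate top",X,np.round(proj(w,W)))
```

```text
6.175 [ 422.28147759 -175.34172839  129.51630554] [-3.14124512e+00  3.51708621e-04  1.23748051e-01] [ 0.830991   -0.20677083 -0.98376573] 0.12608398454622588
(0, 88, 60) [186.  85.]
(0, -88, 60) [459.  84.]
(85, 90, 80) [150. -89.]
(85, -90, 80) [495. -90.]
(130, 90, 80) [ 137. -200.]
(130, -90, 80) [ 508. -201.]
(-105, 90, 48) [204. 231.]
(-105, -90, 48) [441. 230.]
plate top (70, 70, -6) [177. 122.]
plate top (70, -70, -6) [465. 122.]
plate top (-40, 70, -6) [199. 318.]
plate top (-40, -70, -6) [443. 318.]
```

View pics/w2.png

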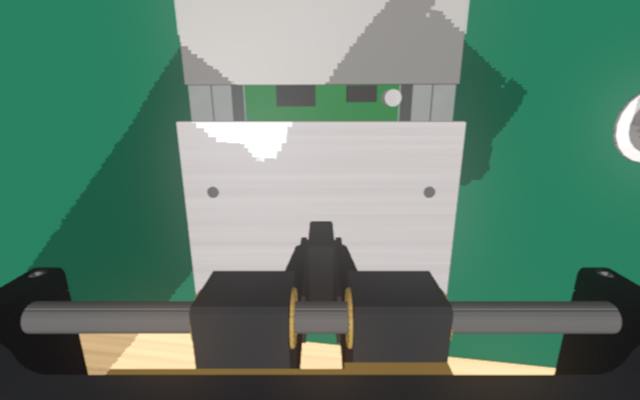

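The wrist view shows the plate's tuck edge at (178,122)–(465,122) and the flap edge at row 84, columns 184–462. Both are within 2 px of my prediction, so the grasp and unit pose are good. Now I tilt the nose down 3° and lower it in front of the flap.

>>> jog_arm --targets '[{"slide": [0,-1,-20],"turn": [-0.4,3,0.2],"claw": 0},{"slide": [0,0,-25],"turn": [0,0,0],"claw": 0},{"slide": [0,0,-15],"turn": [0,0,0],"claw": 0},{"slide": [0,0,-7],"turn": [0,0,0],"claw": 0},{"slide": [0,0,0],"turn": [0,0,0],"claw": 0}]'

```text
t: 6.95
eef_pos: [422.6, -176.1, 62.6]
tcp_rot: [3.141, 0.053, 0.129]
ft_force: [0.2, 0.3, -1.6]
opening: 0.122
grip_force: 30.0
```

Run:
```python
from h import *
s=state(); print(s["t"],s["eef_pos"],s["tcp_rot"],s["ft_force"],s["opening"])
c=read_camera("side");cv2.imwrite("pics/s3.png",cv2.resize(c["frame"][120:270,320:480],(640,600),interpolation=cv2.INTER_CUBIC))
```

```text
6.95 [ 422.56541483 -176.12565925   62.56127641] [3.14148109 0.05318375 0.1293467 ] [ 0.18888777  0.2839007  -1.55087317] 0.1217886720030565
```

View pics/s3.png

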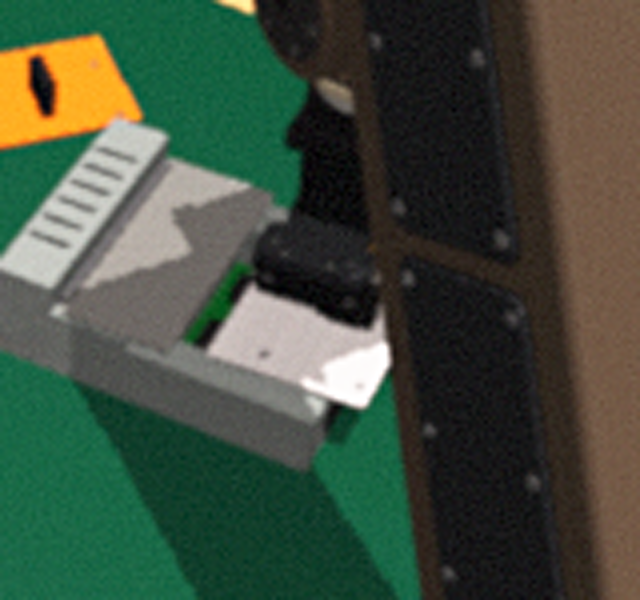

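The side crop shows the plate in front of the flap edge, nose toward the gap at about (230,330), with no contact force. Next I slide it in.

>>> jog_arm --targets '[{"slide": [7,0.9,0],"turn": [0,0,0],"claw": 0},{"slide": [7,0.9,0],"turn": [0,0,0],"claw": 0},{"slide": [7,0.9,0],"turn": [0,0,0],"claw": 0},{"slide": [4,0.5,0],"turn": [0,0,0],"claw": 0},{"slide": [0,0,0],"turn": [0,0,0],"claw": 0}]'

```text
t: 7.62
eef_pos: [447.6, -173.3, 62.6]
tcp_rot: [3.141, 0.053, 0.129]
ft_force: [-0.1, -0.0, -2.0]
opening: 0.129
grip_force: 30.0
```

>>> jog_arm --targets '[{"slide": [6,0.8,0],"turn": [0,0,0],"claw": 0},{"slide": [6,0.8,0],"turn": [0,0,0],"claw": 0},{"slide": [5,0.6,0],"turn": [0,0,0],"claw": 0},{"slide": [2,0.3,0],"turn": [0,0,0],"claw": 0},{"slide": [0,0,0],"turn": [0,0,0],"claw": 0}]'

```text
t: 8.25
eef_pos: [466.4, -170.8, 62.6]
tcp_rot: [3.141, 0.053, 0.129]
ft_force: [-0.6, -0.4, -2.8]
opening: 0.125
grip_force: 30.0
```

Run:
```python
from h import *
s=state(); print(s["t"],s["eef_pos"],s["tcp_rot"],s["ft_force"],s["opening"])
w=read_camera("wrist");cv2.imwrite("pics/w4.png",w["frame"])
q=(511.6,-164.9,.127);k,n=np.cos(q[2]),np.sin(q[2])
for X in [(0,88,57),(0,-88,57),(82,88,60),(82,-88,60)]:
    W=(q[0]+k*X[0]-n*X[1],q[1]+n*X[0]+k*X[1],X[2]); print(X,np.round(proj(w,W)))
```

```text
8.25 [ 466.41729038 -170.82768126   62.60817874] [3.14124542 0.05293816 0.1287377 ] [-0.63629289 -0.42979546 -2.80454851] 0.12498263595988306
(0, 88, 57) [144. 172.]
(0, -88, 57) [498. 173.]
(82, 88, 60) [108. -20.]
(82, -88, 60) [535. -19.]
```

View pics/w4.png

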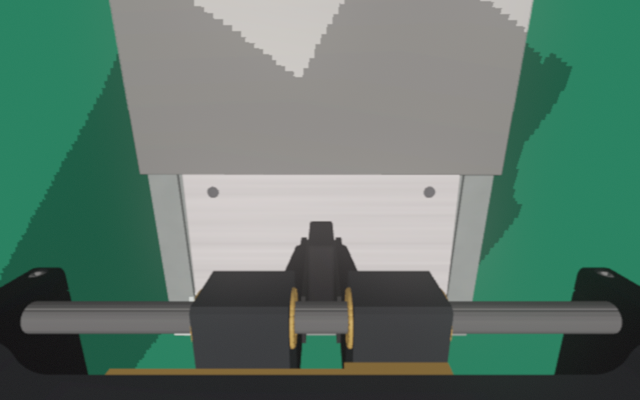

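The wrist view shows the plate between the side rims (columns 188–458) under the shut flap, whose edge is at row 174. Now I level and lower.

>>> jog_arm --targets '[{"slide": [0,0,-3],"turn": [0.2,-1.5,0],"claw": 0},{"slide": [0,0,-3],"turn": [0.2,-1.5,0],"claw": 0},{"slide": [0,0,-1],"turn": [0,0,0],"claw": 0},{"slide": [0,0,0],"turn": [0,0,0],"claw": 0}]'

```text
t: 8.8
eef_pos: [466.3, -170.9, 55.9]
tcp_rot: [3.141, 0.001, 0.129]
ft_force: [-2.2, 1.6, 5.5]
opening: 0.125
grip_force: 30.0
```

>>> jog_arm --targets '[{"slide": [0,0,-0.5],"turn": [0,0,0],"claw": 0},{"slide": [0,0,-0.5],"turn": [0,0,0],"claw": 0},{"slide": [0,0,0],"turn": [0,0,0],"claw": 0}]'

```text
t: 9.18
eef_pos: [466.3, -170.8, 54.9]
tcp_rot: [3.141, 0.001, 0.129]
ft_force: [-2.2, 1.0, 6.3]
opening: 0.122
grip_force: 30.0
```

>>> jog_arm --targets '[{"slide": [0,0,-0.4],"turn": [0,0,0],"claw": 0},{"slide": [0,0,0],"turn": [0,0,0],"claw": 0}]'

```text
t: 9.43
eef_pos: [466.2, -170.8, 54.8]
tcp_rot: [3.141, 0.001, 0.129]
ft_force: [-3.9, 1.5, 10.7]
opening: 0.125
grip_force: 30.0
```

>>> jog_arm --targets '[{"slide": [0,0,-0.4],"turn": [0,0,0],"claw": 0},{"slide": [0,0,0],"turn": [0,0,0],"claw": 0}]'

```text
t: 9.68
eef_pos: [466.2, -170.9, 54.8]
tcp_rot: [3.141, 0.0, 0.129]
ft_force: [-5.6, 2.1, 16.9]
opening: 0.125
grip_force: 30.0
```

>>> jog_arm --targets '[{"slide": [0,0,0],"turn": [0,0,0],"claw": 0},{"slide": [0,0,0],"turn": [0,0,0],"claw": 0},{"slide": [0,0,0],"turn": [0,0,0],"claw": 0}]'

```text
t: 10.05
eef_pos: [466.3, -170.9, 54.8]
tcp_rot: [3.141, 0.0, 0.129]
ft_force: [-5.6, 2.1, 17.0]
opening: 0.121
grip_force: 30.0
```

Run:
```python
from h import *
s=state(); print(s["t"],s["eef_pos"],s["tcp_rot"],s["ft_force"],s["moment"])
w=read_camera("wrist");cv2.imwrite("pics/w5.png",w["frame"])
```

```text
10.05 [ 466.2649294  -170.86879138   54.76149007] [3.14114628e+00 2.33624051e-04 1.28716280e-01] [-5.60087194  2.06014323 17.04482632] [ 0.4669667   0.78498109 -0.02312956]
```

View pics/w5.png

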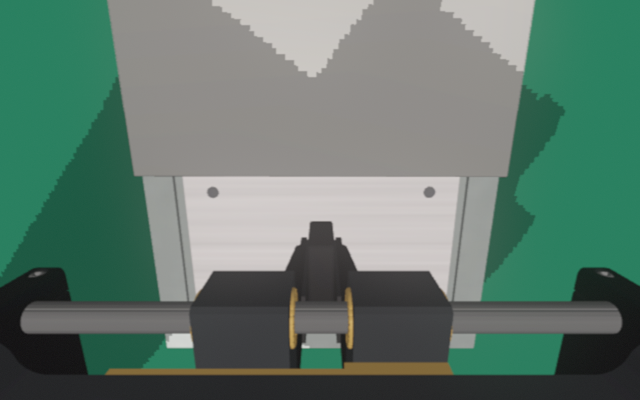

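The wrist view shows the plate seated between the rims under the shut flap (edge at row 176), and the load is steady at about 17 N. I'm handing in.

```bash
python3 -c "
from cell import *
print(job_done())"
```

```text
the job is handed in; nothing more can be done
None
```

I handed the job in at about 10 s with the aluminium plate tucked under the shut flap, seated in its recess, and still held pressed down at about 17 N; the hand-in returned no verdict.

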